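# Clamp the supplement bottle and open its push-and-turn cap

### The arm

A 6-joint arm with a two-finger parallel gripper is mounted at the origin on the work surface. World frame = base frame: x ahead of the robot, y to its left, z up, the work surface at z = 0. Lengths are in m, angles in degrees, forces in N, time in s.
With the tool pointing down it reaches from about 0.375 to 0.9 m from the base axis. Payload 3.1 kg.
Tool frame: the origin (TCP) lies at the very end of the fingers, on their centre line; the grasp point (between the pads) lies bot.grip_point_offset behind it (bot.grip_point_offset is the distance from the TCP to the grasp point, in m); z points along the fingers, y is the line along which they close (so a half turn about z gives the same grasp; the last joint's range is limited). The gripper opens to 87 mm and grips with 3 to 60 N. Pads are 19 mm wide; open, the fingers measure 117 mm over their backs; the gripper's body (75 mm by 190 mm) begins 51 mm behind the grasp point.
Start: joints at [57.897, 30.224, 82.088, -0, 67.689, -10.227], TCP at [0.233, 0.58, 0.223] pointing down, gripper open.
Joint ranges: [-176.69, 176.69], [-43.24, 126.21], [12.49, 139.97], [-82, 262], [0, 151.66], [-163.58, 163.58]. Speed limits (degrees/s): [159.86, 159.86, 180, 180, 180, 180].

### API

Orientations are given as a 3x3 rotation matrix whose columns are the frame's x, y, z axes.
In Python, from rig import bot, viewer, ticket gives the robot as it stands.
- The arm moves only by the tool servo_tool, never from a script. Its argument "targets" is a list of rows, each an object with "offset": the shift along the tool's x, y, z in m, a list of three; "dr": the turn, a rotation vector about the tool's x, y, z in degrees, a list of three. In form: [{"offset": [x, y, z], "dr": [ax, ay, az]}, ...]. A call has 1 to 20 rows; each row is the pose to reach, as a shift and turn from the pose commanded when the call began, along the tool's axes at that moment; what a row does not reach only later rows make up. A row lasts 1/12 s, in which the tool goes at most 41.7 mm and 7.16 degrees, less where a joint would pass 70% of its speed; a pose out of reach is approached as far as the arm can. A call with a gripper value outside its range is refused whole. "gripper" is the gripper command: -1 is fully open, 1 is shut, values between are in proportion, set as the call begins (left out, the last holds). The fingers move at their own pace and stop on an object; the grip force is fixed at half the most. Time passes only in rows, so rows that repeat a pose let the fingers close. It gives the time, the measured TCP pose, the force, the opening and the grip force at its end, in the units of the state.
- bot.read_state(): the state, without advancing time (a new reading comes with each control period).
- viewer.capture(name): name is "scene" or "side" or "wrist"; returns a dict with "color" (384x512x3 uint8, red, green, blue), "camera_matrix" (3x3 intrinsics, pixels), "R" (3x3) and "t" (3): a world point X has camera coordinates R X + t. Camera axes: x right, y down, z forward; pixel columns grow to the right and rows downward; lengths in m; the calibration is good to about 2 mm. The wrist camera is an equidistant fisheye: a pixel r from the principal point sees the ray r / f radians off the axis. A picture is of the moment at which its call begins. There is no depth.
- ticket.hand_in(): hands the job in; it is judged then, once.
The state is a dict: "time_s": time; "joint_positions": joint angles; "qvel": joint speeds; "tau": joint torques, N m; "position": TCP position; "tcp_rot": TCP orientation; "force": force on the tool from outside, world axes, zero at the start; "moment": the same for the moment, N m; "opening": opening from 0.0 (shut) to 1.0 (fully open); "grasp_force": force on a finger pad.
Only numpy, scipy, OpenCV 4.12 (cv2) and the standard library are available. Lean on these libraries where they do the work, as an engineer would, in place of code of your own. Each camera call takes 0.05 s, during which the arm holds its last target. There are 200 camera calls.

### The job

Slide the orange-finned jaw of the bottle clamp shut until it presses the supplement bottle firmly against the fixed jaw, so that the bottle cannot turn. Then open the blue safety cap: press it down, turn it anticlockwise while it is down until it is free, and lift it off. Finish while still holding the cap level in the gripper, a few centimetres straight above the bottle, with the bottle left standing in the closed clamp and the other things on the board left where they were.

Things in the scene. Friction and masses are not known exactly. Their poses are not given: they have to be found in the camera images.
- clamp: grey caliper-style bottle clamp fixed on the bamboo board (board top z = 0.020). Origin: on its underside. Bed 84 mm (x), 8 mm thick, from y = -150 to +70 mm. The steel fixed jaw (56 mm wide, faces -y) has its face at y = +40 mm; the sliding jaw stands at -y of the bottle and closes towards the clamp's +y. Both jaws reach z = 60 mm
- fixed_jaw: the steel fixed jaw of the clamp; its origin and axes are those of clamp (not the jaw's middle)
- jaw_slide (a joint): travel of the sliding jaw, m: 0 = wide open (105 mm between the jaw faces), grows as it closes (clear opening = 0.105 - value; end of travel 0.060). It meets a bottle that lies against the fixed jaw at about 0.045. It slides stiffly (about 6 N) and stays where it is left
- jaw: the sliding jaw: steel clamping block, 56 mm (x) by 14 mm by 50 mm tall, with a carriage and an orange fin behind it; origin: in the plane of its clamping face, mid-width, at the height of the clamp's underside; it moves with the jaw; axes as the clamp's
- fin_top (a point): middle of the top edge of the orange thumb fin of the sliding jaw: an upright plate 10 mm thick (clamp x), 40 mm long (clamp y), 61 mm tall, top 85 mm above the clamp's underside, standing 50 mm behind the jaw's face; pinch it across its thickness or push it. Axes as the clamp's
- bottle: white square supplement bottle with a green band, 60 x 60 mm, loose, standing upright on the clamp's bed between the jaws (0.3 to 0.55 kg). Origin: centre of its underside. Shoulder at z = 78 mm, then a round neck (its top at 108 mm). A red dot on the shoulder marks its +x side
- cap: blue ribbed round push-and-turn cap, 48 mm diameter, 44 mm tall, about 40 g, loose but locked on the neck. Origin: centre of its lower rim, which when locked lies 88 mm above the bottle's underside, 10 mm above the shoulder; z up. A white bar on its top points along its x, which when locked lies along the bottle's x (towards the red dot)
- cap_top (a point): middle of the cap's flat top. A spring under the cap holds it up: about 6 N starts it down, 10 N at 4 mm. Pressed down by 4 mm or more (it bottoms at 6 mm) it turns anticlockwise seen from above; from about 52 degrees of turn it is free to lift, at about 79 it meets a stop (65 is the middle). Unpressed it does not turn
- ramp: pale ceramic ramp, 90 x 150 mm, 60 mm tall, loose bystander; origin: centre of its underside
- snake_hook: chrome snake hook lying flat along y near the robot's side of the board, 380 mm long, loose bystander; origin under its shaft
- scoop: green plastic scoop, pan 75 x 60 x 30 mm, handle 90 mm towards its -x, loose bystander; origin: under the middle of the pan
- water_bowl: terracotta water bowl, 90 mm across, 35 mm tall, loose bystander; origin: centre of its underside
There are look-alikes about, which are no part of the job. Leave any yellow look-alike of the bottle alone.

How it is judged:
By the outcome, as a careful person would: the job done as asked, in the order asked, and still so for the second after the job is handed in, while the arm keeps its last pose, push and grip.
It also fails if it takes over 58 s, if anything falls off the work surface, if the arm or the gripper's body presses on something with over 40 N, if the wrist force passes 120 N, or if a joint passes its speed limit or range.

## Working session

There is one attempt and no reset: what is moved stays moved. The work goes in short steps, Python scripts to look and compute and a tool call to move; the robot and the scene stay as the last step left them, time stands still between calls to the robot, and variables do not carry over. Pictures are saved under pics/ and viewed, at most 10 in all, crops included, and the job is handed in when it is done.

Besides the shell and the picture viewer there is one more tool, called after "Call:" as a command line: name --argument value ..., lists and objects as JSON in quotes. servo_tool: Moves the arm, as the interface text tells. Its arguments: {"type":"object","properties":{"targets":{"type":"array"},"gripper":{"type":"number"}},"required":["targets"]}

```bash
mkdir -p pics; ls; cat > h.py <<'E'
import numpy as np,cv2
from rig import bot,viewer,ticket
def cap(n,f=None):
    c=viewer.capture(n)
    if f: cv2.imwrite('pics/'+f,cv2.cvtColor(c['color'],cv2.COLOR_RGB2BGR))
    return c
def ray(c,u,v,fish=False):
    K=np.array(c['camera_matrix']);R=np.array(c['R']);t=np.array(c['t'])
    a=np.array([(u-K[0,2])/K[0,0],(v-K[1,2])/K[1,1]])
    if fish:
        th=np.linalg.norm(a);d=np.r_[a/max(th,1e-9)*np.sin(th),np.cos(th)]
    else: d=np.r_[a,1]
    return -R.T@t, R.T@d/np.linalg.norm(d)
def onz(c,u,v,z,fish=False):
    o,d=ray(c,u,v,fish);return o+d*(z-o[2])/d[2]
def tri(r1,r2):
    A=[];b=[]
    M=[np.eye(3)-np.outer(d,d) for o,d in (r1,r2)]
    return np.linalg.solve(M[0]+M[1],M[0]@r1[0]+M[1]@r2[0])
E
python3 - <<'E'
from h import *
a=cap('scene');b=cap('side');w=cap('wrist')
im=np.hstack([a['color'],b['color']]);
cv2.imwrite('pics/a.png',cv2.cvtColor(a['color'],4));cv2.imwrite('pics/b.png',cv2.cvtColor(b['color'],4))
import pickle;pickle.dump((a,b,w),open('c0.pkl','wb'))
for c in(a,b,w):print(np.round(-np.array(c['R']).T@c['t'],3))
s=bot.read_state();print(s['time_s'],s['tcp_rot'],bot.grip_point_offset,s['opening'])
E
```

```text
pics
[1.143 0.176 0.919]
[ 0.188 -0.689  0.777]
[0.161 0.608 0.384]
0.15 [[-9.28000038e-01  3.72579075e-01 -8.73254723e-04]
 [ 3.72580000e-01  9.27998945e-01 -1.44955321e-03]
 [ 2.70306268e-04 -1.67054268e-03 -9.99998568e-01]] 0.0187 1.0034482942746072
```

View pics/a.png

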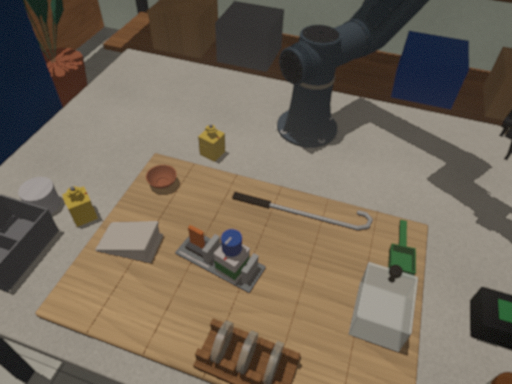

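View pics/b.png

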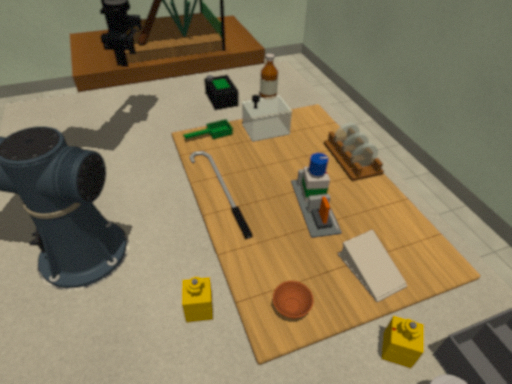

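Candidates: the blue cap at scene (231,241) / side (318,163), on the white and green bottle in the clamp with the orange fin at scene (197,237). The yellow look-alikes are at scene (211,145) and (78,205). The blue box at (430,68) is background. I choose the blue cap in the clamp and will check it in a close crop.

```bash
cat > m.py <<'E'
from h import *
import pickle
def blob(im,lo,hi,box):
    h=cv2.cvtColor(im,cv2.COLOR_RGB2HSV);m=cv2.inRange(h,lo,hi)
    k=np.zeros_like(m);x0,y0,x1,y1=box;k[y0:y1,x0:x1]=255;m&=k
    n,l,s,c=cv2.connectedComponentsWithStats(m);i=1+s[1:,4].argmax();return c[i],s[i],l==i
if __name__=='__main__':
    a,b,w=pickle.load(open('c0.pkl','rb'))
    A=(160,200,290,300);B=(270,140,360,250)
    P={}
    for n,lo,hi in(('cap',(108,140,50),(125,255,255)),('fin',(3,150,120),(14,255,255))):
        ca,sa,_=blob(a['color'],lo,hi,A);cb,sb,_=blob(b['color'],lo,hi,B)
        P[n]=tri(ray(a,*ca),ray(b,*cb));print(n,ca,sa,cb,sb,P[n])
    o=[cv2.resize(c['color'][y0:y1,x0:x1],(400,400),interpolation=cv2.INTER_CUBIC) for c,(x0,y0,x1,y1) in((a,(170,205,270,305)),(b,(270,145,370,245)))]
    cv2.imwrite('pics/c.png',cv2.cvtColor(np.hstack(o),4))
E
python3 m.py
```

```text
cap [232.10666667 237.01333333] [223 231  18  15 150] [317.25179856 164.22302158] [310 154  17  21 139] [ 0.62303423 -0.03656777  0.14361098]
fin [195.32786885 229.67213115] [188 225  15  10  61] [325.90322581 202.98387097] [322 197   8  16  62] [ 0.60212168 -0.13897697  0.10032942]
```

View pics/c.png

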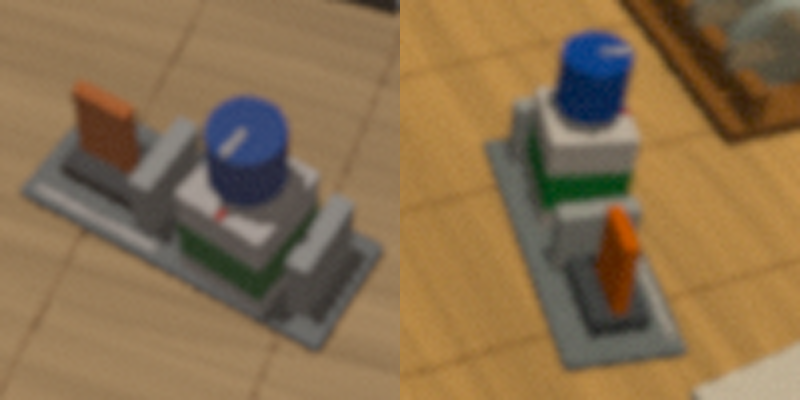

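The crop shows the blue cap with its white bar on the white and green bottle. The red dot is at crop (222,213), on the +x side. The orange fin at (100,125) is behind the sliding jaw, so this is the right bottle. Next I get the clamp yaw from the bed corners.

```bash
python3 - <<'E'
from h import *
import pickle
a,b,w=pickle.load(open('c0.pkl','rb'))
p=[onz(a,170+u/4,205+v/4,.028) for u,v in((22,190),(318,350),(383,250))]
q=[onz(b,270+(u-400)/4,145+v/4,.028) for u,v in((565,365),(685,350),(487,147))]
print(np.round(p,4),np.round(q,4))
for d in(p[1]-p[0],q[2]-q[0]):print('yaw',np.degrees(np.arctan2(-d[0],d[1])),np.linalg.norm(d))
# fin top edge end corners (scene crop) z=.105 ; bar on cap z=.16; cap top centre
print('fin top',onz(a,170+74/4,205+86/4,.105),onz(a,170+134/4,205+108/4,.105))
print('captop',onz(a,170+247/4,205+132/4,.16),onz(b,270+198/4,145+48/4,.16))
d=onz(a,170+224/4,205+156/4,.16)-onz(a,170+244/4,205+131/4,.16);print('bar',np.degrees(np.arctan2(d[1],d[0])))
E
```

```text
[[ 0.6359 -0.1831  0.028 ]
 [ 0.6783  0.0301  0.028 ]
 [ 0.6002  0.0453  0.028 ]] [[ 0.5533 -0.1748  0.028 ]
 [ 0.6329 -0.1909  0.028 ]
 [ 0.5942  0.0318  0.028 ]]
yaw -11.239593679737476 0.21729590237773355
yaw -11.205155787646776 0.21061580819921213
fin top [ 0.60084148 -0.15569951  0.105     ] [ 0.60365402 -0.11481919  0.105     ]
captop [ 0.63389747 -0.02967589  0.16      ] [ 0.63314474 -0.03222669  0.16      ]
bar -12.444434925046655
```

Call:
servo_tool --targets '[{"offset": [-0.15, -0.13, 0.0], "dr": [0, 0, 20]}, {"offset": [-0.609, -0.526, 0.024], "dr": [0, 0, 79.4]}, {"offset": [-0.609, -0.526, 0.024], "dr": [0, 0, 79.4]}, {"offset": [-0.609, -0.526, 0.024], "dr": [0, 0, 79.4]}, {"offset": [-0.609, -0.526, 0.024], "dr": [0, 0, 79.4]}, {"offset": [-0.609, -0.526, 0.024], "dr": [0, 0, 79.4]}, {"offset": [-0.609, -0.526, 0.024], "dr": [0, 0, 79.4]}, {"offset": [-0.609, -0.526, 0.024], "dr": [0, 0, 79.4]}, {"offset": [-0.609, -0.526, 0.024], "dr": [0, 0, 79.4]}, {"offset": [-0.609, -0.526, 0.024], "dr": [0, 0, 79.4]}, {"offset": [-0.609, -0.526, 0.024], "dr": [0, 0, 79.4]}, {"offset": [-0.609, -0.526, 0.024], "dr": [0, 0, 79.4]}, {"offset": [-0.609, -0.526, 0.024], "dr": [0, 0, 79.4]}, {"offset": [-0.609, -0.526, 0.024], "dr": [0, 0, 79.4]}, {"offset": [-0.609, -0.526, 0.024], "dr": [0, 0, 79.4]}, {"offset": [-0.609, -0.526, 0.024], "dr": [0, 0, 79.4]}, {"offset": [-0.609, -0.526, 0.024], "dr": [0, 0, 79.4]}, {"offset": [-0.609, -0.526, 0.024], "dr": [0, 0, 79.4]}, {"offset": [-0.609, -0.526, 0.024], "dr": [0, 0, 79.4]}, {"offset": [-0.609, -0.526, 0.024], "dr": [0, 0, 79.4]}]'

```text
time_s: 1.82
position: [0.605, -0.1413, 0.1983]
tcp_rot: [[0.199, 0.98, 0.004], [0.98, -0.199, -0.004], [-0.003, 0.004, -1.0]]
force: [0.4, -0.7, 1.2]
opening: 1.004
grasp_force: 0.0
```

```bash
python3 - <<'E'
from h import *
import pickle
w=cap('wrist')
s=bot.read_state();print(s['position'],s['time_s'],np.round(s['joint_positions'],1))
pickle.dump(w,open('w1.pkl','wb'))
cv2.imwrite('pics/d.png',cv2.cvtColor(cv2.resize(w['color'],(800,600),interpolation=cv2.INTER_CUBIC),4))
E
```

```text
[ 0.605007   -0.14132034  0.19811332] 1.8667 [-23.4  31.4  84.3  -0.1  64.1 -11.8]
```

View pics/d.png

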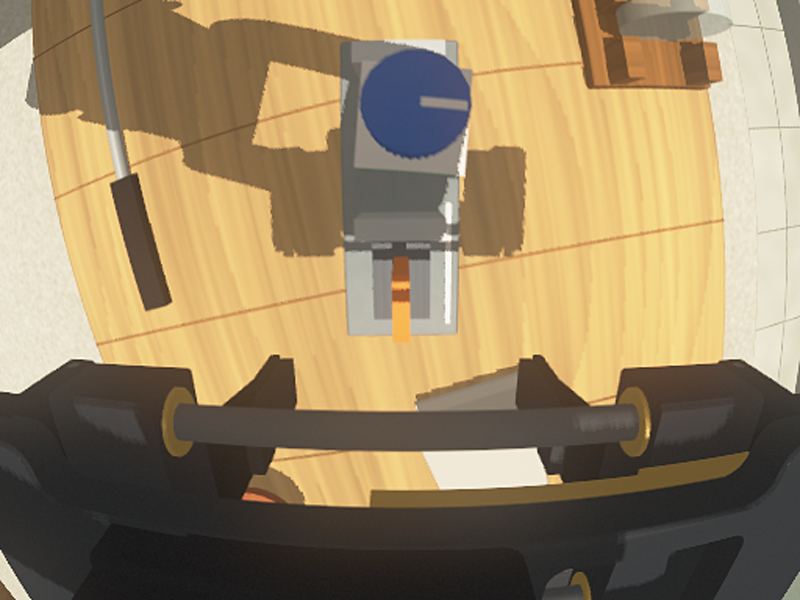

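```bash
python3 - <<'E'
from h import *
import pickle
w=pickle.load(open('w1.pkl','rb'));s=bot.read_state()
R=s['tcp_rot'];p=np.array(s['position'])
cy=np.array([.196,.981,0]);cx=np.array([.981,-.196,0])
def f(n,u,v,z):
    X=onz(w,u*.64,v*.64,z,True);print(n,np.round(X,4),'tool',np.round(np.array(R).T@(X-p),4));return X
f('fin rear top',401,341,.105);f('fin front top',401,300,.105);f('fin 280',401,280,.105);f('fin 262',401,262,.105)
f('finL',392,320,.105);f('finR',410,320,.105)
f('cap c',415,103,.160);f('cap l',361,103,.16);f('cap r',471,103,.16)
a=f('bar0',422,101,.16);b=f('bar1',467,104,.16);d=b-a;print(np.degrees(np.arctan2(d[1],d[0])))
f('bed l',347,333,.028);f('bed r',457,333,.028);f('bed ftl',341,42,.028)
E
```

```text
fin rear top [ 0.5989 -0.1591  0.105 ] tool [-0.0184 -0.0028  0.0931]
fin front top [ 0.604  -0.1347  0.105 ] tool [ 0.0065 -0.0027  0.0931]
fin 280 [ 0.6063 -0.1233  0.105 ] tool [ 0.0182 -0.0027  0.0931]
fin 262 [ 0.6084 -0.1131  0.105 ] tool [ 0.0285 -0.0027  0.093 ]
finL [ 0.5965 -0.1454  0.105 ] tool [-0.0055 -0.0079  0.0931]
finR [ 0.6066 -0.1475  0.105 ] tool [-0.0055  0.0025  0.0931]
cap c [ 0.6304 -0.0363  0.16  ] tool [0.1081 0.0037 0.0379]
cap l [ 0.608  -0.0315  0.16  ] tool [ 0.1083 -0.0192  0.0378]
cap r [ 0.6539 -0.0404  0.16  ] tool [0.1087 0.0275 0.038 ]
bar0 [ 0.6335 -0.036   0.16  ] tool [0.109  0.0066 0.0379]
bar1 [ 0.6521 -0.0406  0.16  ] tool [0.1082 0.0258 0.0379]
-13.976197087315041
bed l [ 0.5538 -0.1728  0.028 ] tool [-0.0407 -0.0446  0.17  ]
bed r [ 0.6359 -0.1896  0.028 ] tool [-0.0407  0.0392  0.1704]
bed ftl [0.5957 0.0397 0.028 ] tool [ 0.1759 -0.0461  0.1695]
```

The wrist view shows the fin's top edge running from (401,341) to about (401,280), the cap centre at (415,103), and the clamp square to the tool. I descend on the fin and pinch it.

Call:
servo_tool --targets '[{"offset": [0.001, -0.003, 0.03], "dr": [0, 0, 0]}, {"offset": [0.001, -0.003, 0.06], "dr": [0, 0, 0]}, {"offset": [0.001, -0.003, 0.085], "dr": [0, 0, 0]}, {"offset": [0.001, -0.003, 0.105], "dr": [0, 0, 0]}, {"offset": [0.001, -0.003, 0.118], "dr": [0, 0, 0]}, {"offset": [0.001, -0.003, 0.127], "dr": [0, 0, 0]}, {"offset": [0.001, -0.003, 0.127], "dr": [0, 0, 0]}, {"offset": [0.001, -0.003, 0.127], "dr": [0, 0, 0]}]'

```text
time_s: 2.53
position: [0.599, -0.1328, 0.0715]
tcp_rot: [[0.195, 0.981, -0.001], [0.981, -0.195, 0.0], [0.0, -0.001, -1.0]]
force: [0.8, -0.1, -0.0]
opening: 0.999
grasp_force: 0.0
```

Call:
servo_tool --targets '[{"offset": [0, 0, 0], "dr": [0, 0, 0]}, {"offset": [0, 0, 0], "dr": [0, 0, 0]}, {"offset": [0, 0, 0], "dr": [0, 0, 0]}, {"offset": [0, 0, 0], "dr": [0, 0, 0]}, {"offset": [0, 0, 0], "dr": [0, 0, 0]}, {"offset": [0, 0, 0], "dr": [0, 0, 0]}, {"offset": [0, 0, 0], "dr": [0, 0, 0]}, {"offset": [0, 0, 0], "dr": [0, 0, 0]}, {"offset": [0, 0, 0], "dr": [0, 0, 0]}, {"offset": [0, 0, 0], "dr": [0, 0, 0]}]' --gripper 1

```text
time_s: 3.37
position: [0.5992, -0.1335, 0.0715]
tcp_rot: [[0.196, 0.981, -0.0], [0.981, -0.196, 0.0], [0.0, -0.0, -1.0]]
force: [0.0, 0.5, 0.8]
opening: 0.328
grasp_force: 0.0
```

Call:
servo_tool --targets '[{"offset": [-0.003, 0.0045, 0], "dr": [0, 0, 0]}, {"offset": [-0.003, 0.0045, 0], "dr": [0, 0, 0]}, {"offset": [-0.003, 0.0045, 0], "dr": [0, 0, 0]}, {"offset": [-0.003, 0.0045, 0], "dr": [0, 0, 0]}, {"offset": [-0.003, 0.0045, 0], "dr": [0, 0, 0]}, {"offset": [-0.003, 0.0045, 0], "dr": [0, 0, 0]}, {"offset": [-0.003, 0.0045, 0], "dr": [0, 0, 0]}, {"offset": [-0.003, 0.0045, 0], "dr": [0, 0, 0]}]'

```text
time_s: 4.03
position: [0.6027, -0.1377, 0.0716]
tcp_rot: [[0.195, 0.981, -0.001], [0.981, -0.195, -0.001], [-0.001, -0.001, -1.0]]
force: [-2.9, -2.7, 1.9]
opening: 0.113
grasp_force: 30.0
```

Call:
servo_tool --targets '[{"offset": [0.003, -0.0005, 0], "dr": [0, 0, 0]}, {"offset": [0.006, -0.0005, 0], "dr": [0, 0, 0]}, {"offset": [0.009, -0.0005, 0], "dr": [0, 0, 0]}, {"offset": [0.012, -0.0005, 0], "dr": [0, 0, 0]}, {"offset": [0.015, -0.0005, 0], "dr": [0, 0, 0]}, {"offset": [0.018, -0.0005, 0], "dr": [0, 0, 0]}, {"offset": [0.021, -0.0005, 0], "dr": [0, 0, 0]}, {"offset": [0.024, -0.0005, 0], "dr": [0, 0, 0]}, {"offset": [0.026, -0.0005, 0], "dr": [0, 0, 0]}, {"offset": [0.028, -0.0005, 0], "dr": [0, 0, 0]}, {"offset": [0.03, -0.0005, 0], "dr": [0, 0, 0]}, {"offset": [0.03, -0.0005, 0], "dr": [0, 0, 0]}]'

```text
time_s: 5.03
position: [0.6082, -0.1093, 0.0716]
tcp_rot: [[0.195, 0.981, -0.001], [0.981, -0.195, -0.003], [-0.003, -0.0, -1.0]]
force: [-2.9, -6.6, 0.5]
opening: 0.111
grasp_force: 30.0
```

Call:
servo_tool --targets '[{"offset": [0.0015, 0, 0], "dr": [0, 0, 0]}, {"offset": [0.003, 0, 0], "dr": [0, 0, 0]}, {"offset": [0.0045, 0, 0], "dr": [0, 0, 0]}, {"offset": [0.006, 0, 0], "dr": [0, 0, 0]}, {"offset": [0.0075, 0, 0], "dr": [0, 0, 0]}, {"offset": [0.0085, 0, 0], "dr": [0, 0, 0]}, {"offset": [0.0095, 0, 0], "dr": [0, 0, 0]}, {"offset": [0.0095, 0, 0], "dr": [0, 0, 0]}]'

```text
time_s: 5.7
position: [0.6096, -0.102, 0.0716]
tcp_rot: [[0.194, 0.981, -0.002], [0.981, -0.194, -0.006], [-0.006, -0.0, -1.0]]
force: [-4.7, -12.1, 1.0]
opening: 0.112
grasp_force: 30.0
```

Call:
servo_tool --targets '[{"offset": [0.001, 0, 0], "dr": [0, 0, 0]}, {"offset": [0.002, 0, 0], "dr": [0, 0, 0]}, {"offset": [0.003, 0, 0], "dr": [0, 0, 0]}, {"offset": [0.003, 0, 0], "dr": [0, 0, 0]}, {"offset": [0.003, 0, 0], "dr": [0, 0, 0]}]'

```text
time_s: 6.12
position: [0.6097, -0.1018, 0.0716]
tcp_rot: [[0.193, 0.981, -0.003], [0.981, -0.193, -0.009], [-0.01, -0.001, -1.0]]
force: [-7.2, -18.5, 0.8]
opening: 0.115
grasp_force: 30.0
```

Call:
servo_tool --targets '[{"offset": [0.001, 0, 0], "dr": [0, 0, 0]}, {"offset": [0.002, 0, 0], "dr": [0, 0, 0]}, {"offset": [0.003, 0, 0], "dr": [0, 0, 0]}, {"offset": [0.004, 0, 0], "dr": [0, 0, 0]}, {"offset": [0.005, 0, 0], "dr": [0, 0, 0]}, {"offset": [0.005, 0, 0], "dr": [0, 0, 0]}, {"offset": [0.005, 0, 0], "dr": [0, 0, 0]}]'

```text
time_s: 6.7
position: [0.6097, -0.1014, 0.0716]
tcp_rot: [[0.191, 0.982, -0.005], [0.981, -0.191, -0.016], [-0.017, -0.001, -1.0]]
force: [-10.9, -32.4, -0.1]
opening: 0.113
grasp_force: 30.0
```

```bash
python3 - <<'E'
from h import *
a=cap('scene');b=cap('side');w=cap('wrist')
import pickle;pickle.dump((a,b,w),open('c2.pkl','wb'))
o=[cv2.resize(c['color'][y0:y1,x0:x1],(400,400),interpolation=cv2.INTER_CUBIC) for c,(x0,y0,x1,y1) in((w,(190,0,350,160)),(b,(270,145,370,245)))]
cv2.imwrite('pics/e.png',cv2.cvtColor(np.hstack(o),4))
s=bot.read_state();print(s['position'],s['force'])
E
```

```text
[ 0.60973252 -0.1013879   0.07161955] [-10.21089822 -31.30137506   0.87464298]
```

View pics/e.png

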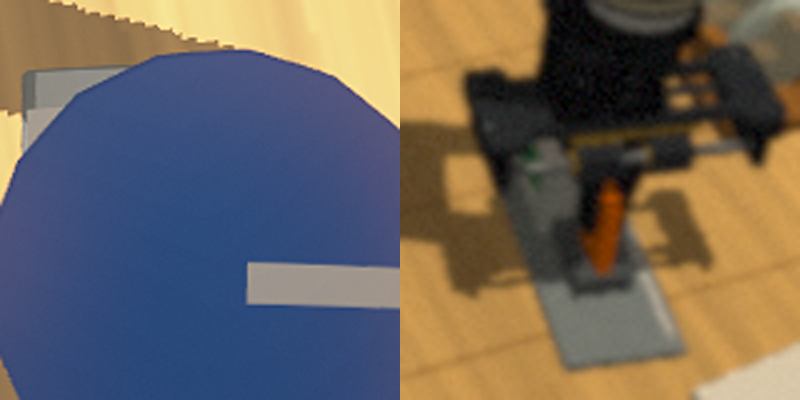

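The bottle is clamped at about 33 N. The left crop shows the cap's bar square to the clamp, and the right one shows the fin between the fingers. I relax the push, release and rise.

Call:
servo_tool --targets '[{"offset": [-0.002, 0, 0], "dr": [0, 0, 0]}, {"offset": [-0.004, 0, 0], "dr": [0, 0, 0]}, {"offset": [-0.006, 0, 0], "dr": [0, 0, 0]}, {"offset": [-0.008, 0, 0], "dr": [0, 0, 0]}, {"offset": [-0.009, 0, 0], "dr": [0, 0, 0]}, {"offset": [-0.009, 0, 0], "dr": [0, 0, 0]}]'

```text
time_s: 7.35
position: [0.6097, -0.1015, 0.0716]
tcp_rot: [[0.195, 0.981, -0.001], [0.981, -0.195, -0.003], [-0.003, -0.0, -1.0]]
force: [-3.0, -6.4, 1.1]
opening: 0.115
grasp_force: 30.0
```

Call:
servo_tool --targets '[{"offset": [0, 0, 0], "dr": [0, 0, 0]}, {"offset": [0, 0, 0], "dr": [0, 0, 0]}, {"offset": [0, 0, 0], "dr": [0, 0, 0]}, {"offset": [0, 0, 0], "dr": [0, 0, 0]}, {"offset": [0, 0, 0], "dr": [0, 0, 0]}, {"offset": [0, 0, 0], "dr": [0, 0, 0]}, {"offset": [0, 0, -0.03], "dr": [0, 0, 0]}, {"offset": [0, 0, -0.06], "dr": [0, 0, 0]}, {"offset": [0, 0, -0.09], "dr": [0, 0, 0]}, {"offset": [0, 0, -0.12], "dr": [0, 0, 0]}, {"offset": [0, 0, -0.14], "dr": [0, 0, 0]}, {"offset": [0, 0, -0.15], "dr": [0, 0, 0]}, {"offset": [0, 0, -0.15], "dr": [0, 0, 0]}, {"offset": [0, 0, -0.15], "dr": [0, 0, 0]}, {"offset": [0, 0, -0.15], "dr": [0, 0, 0]}]' --gripper -1

```text
time_s: 8.6
position: [0.6089, -0.099, 0.2197]
tcp_rot: [[0.195, 0.981, -0.003], [0.981, -0.195, 0.001], [0.001, -0.004, -1.0]]
force: [1.0, -0.5, -0.9]
opening: 0.997
grasp_force: 0.0
```

```bash
python3 - <<'E'
from h import *
w=cap('wrist');s=bot.read_state();print(s['position'],s['time_s'],s['opening'],s['qvel'])
import pickle;pickle.dump((w,s),open('w3.pkl','wb'))
cv2.imwrite('pics/f.png',cv2.cvtColor(cv2.resize(w['color'],(800,600),interpolation=cv2.INTER_CUBIC),4))
E
```

```text
[ 0.60886372 -0.09898639  0.21941668] 8.65 0.9940308537900412 [-0.0543356   0.37801896 -0.18818489 -0.04114549  0.09170284  0.07043175]
```

View pics/f.png

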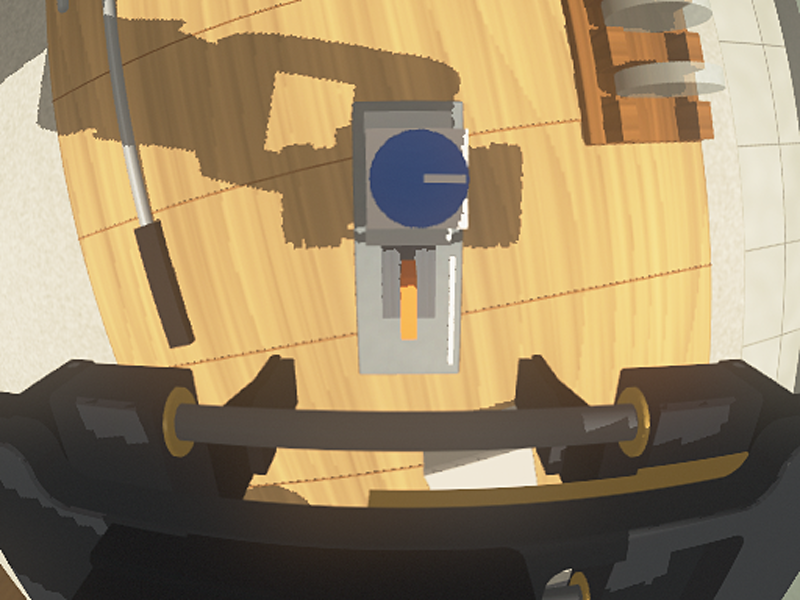

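The view shows the bottle held between both jaws, with the cap at (420,178), its bar level, and the fin at (408,300). Next is the cap centre.

```bash
python3 - <<'E'
from h import *
import pickle
w,s=pickle.load(open('w3.pkl','rb'));R=np.array(s['tcp_rot']);p=np.array(s['position'])
h=cv2.cvtColor(w['color'],cv2.COLOR_RGB2HSV);m=cv2.inRange(h,(105,100,30),(125,255,255));m[:70]=0;m[160:]=0
c=max(cv2.findContours(m,0,2)[0],key=cv2.contourArea);(x,y),r=cv2.minEnclosingCircle(c);print(x,y,r)
for u,v in((x,y),(x-r,y),(x+r,y),(x,y-r),(x,y+r)):
    X=onz(w,u,v,.16,True);print(np.round(X,4),np.round(R.T@(X-p),4))
for n,u,v,z in (('finL',400,310,.105),('finR',417,310,.105)):
    X=onz(w,u*.64,v*.64,z,True);print(n,np.round(R.T@(X-p),4))
E
```

```text
267.6631164550781 114.08155822753906 31.665569305419922
[ 0.6291 -0.0262  0.16  ] [0.0753 0.0059 0.0594]
[ 0.6062 -0.0215  0.16  ] [ 0.0754 -0.0175  0.0595]
[ 0.6522 -0.0304  0.16  ] [0.0757 0.0294 0.0593]
[ 0.6337 -0.0029  0.16  ] [0.099  0.0058 0.0595]
[ 0.6246 -0.0495  0.16  ] [0.0516 0.006  0.0594]
finL [-0.0058 -0.0034  0.1144]
finR [-0.0058  0.0071  0.1144]
```

Call:
servo_tool --targets '[{"offset": [0.02, 0.002, 0], "dr": [0, 0, 0]}, {"offset": [0.045, 0.004, 0], "dr": [0, 0, 0]}, {"offset": [0.065, 0.006, 0], "dr": [0, 0, 0]}, {"offset": [0.075, 0.006, 0], "dr": [0, 0, 0]}, {"offset": [0.075, 0.006, 0], "dr": [0, 0, 0]}, {"offset": [0.075, 0.006, 0], "dr": [0, 0, 0]}, {"offset": [0.075, 0.006, 0], "dr": [0, 0, 0]}]'

```text
time_s: 9.23
position: [0.6302, -0.0279, 0.2209]
tcp_rot: [[0.196, 0.981, -0.001], [0.981, -0.196, -0.0], [-0.001, -0.001, -1.0]]
force: [-0.6, -0.4, 0.6]
opening: 1.001
grasp_force: 0.0
```

Call:
servo_tool --targets '[{"offset": [0.0015, -0.0015, 0.025], "dr": [0, 0, 0]}, {"offset": [0.0015, -0.0015, 0.05], "dr": [0, 0, 0]}, {"offset": [0.0015, -0.0015, 0.07], "dr": [0, 0, 0]}, {"offset": [0.0015, -0.0015, 0.085], "dr": [0, 0, 0]}, {"offset": [0.0015, -0.0015, 0.095], "dr": [0, 0, 0]}, {"offset": [0.0015, -0.0015, 0.1], "dr": [0, 0, 0]}, {"offset": [0.0015, -0.0015, 0.1], "dr": [0, 0, 0]}, {"offset": [0.0015, -0.0015, 0.1], "dr": [0, 0, 0]}]'

```text
time_s: 9.9
position: [0.6299, -0.0259, 0.122]
tcp_rot: [[0.196, 0.981, 0.001], [0.981, -0.196, -0.0], [-0.0, 0.001, -1.0]]
force: [-0.5, 0.3, 0.4]
opening: 0.998
grasp_force: 0.0
```

Call:
servo_tool --targets '[{"offset": [0, 0, 0], "dr": [0, 0, 0]}, {"offset": [0, 0, 0], "dr": [0, 0, 0]}, {"offset": [0, 0, 0], "dr": [0, 0, 0]}, {"offset": [0, 0, 0], "dr": [0, 0, 0]}, {"offset": [0, 0, 0], "dr": [0, 0, 0]}, {"offset": [0, 0, 0], "dr": [0, 0, 0]}, {"offset": [0, 0, 0], "dr": [0, 0, 0]}, {"offset": [0, 0, 0], "dr": [0, 0, 0]}, {"offset": [0, 0, 0], "dr": [0, 0, 0]}, {"offset": [0, 0, 0], "dr": [0, 0, 0]}]' --gripper 1

```text
time_s: 10.73
position: [0.6298, -0.0253, 0.1216]
tcp_rot: [[0.196, 0.981, 0.001], [0.981, -0.196, -0.0], [0.0, 0.001, -1.0]]
force: [1.9, -0.7, 0.7]
opening: 0.54
grasp_force: 30.1
```

Call:
servo_tool --targets '[{"offset": [0, 0, 0.002], "dr": [0, 0, 0]}, {"offset": [0, 0, 0.004], "dr": [0, 0, 0]}, {"offset": [0, 0, 0.006], "dr": [0, 0, 0]}, {"offset": [0, 0, 0.008], "dr": [0, 0, 0]}, {"offset": [0, 0, 0.009], "dr": [0, 0, 0]}, {"offset": [0, 0, 0.009], "dr": [0, 0, 0]}, {"offset": [0, 0, 0.009], "dr": [0, 0, 0]}]'

```text
time_s: 11.32
position: [0.6301, -0.0254, 0.1155]
tcp_rot: [[0.195, 0.981, 0.002], [0.981, -0.195, -0.001], [-0.0, 0.002, -1.0]]
force: [-3.8, 1.5, 14.4]
opening: 0.54
grasp_force: 30.1
```

Call:
servo_tool --targets '[{"offset": [0, 0, 0.001], "dr": [0, 0, -3]}, {"offset": [0, 0, 0.001], "dr": [0, 0, -6]}, {"offset": [0, 0, 0.001], "dr": [0, 0, -9]}, {"offset": [0, 0, 0.001], "dr": [0, 0, -12]}, {"offset": [0, 0, 0.001], "dr": [0, 0, -16]}, {"offset": [0, 0, 0.001], "dr": [0, 0, -20]}, {"offset": [0, 0, 0.001], "dr": [0, 0, -25]}, {"offset": [0, 0, 0.001], "dr": [0, 0, -30]}, {"offset": [0, 0, 0.001], "dr": [0, 0, -30]}]'

```text
time_s: 12.07
position: [0.6318, -0.0252, 0.1155]
tcp_rot: [[-0.324, 0.946, 0.006], [0.946, 0.324, -0.001], [-0.003, 0.006, -1.0]]
force: [-2.1, 2.0, 16.0]
opening: 0.539
grasp_force: 30.1
```

```bash
python3 - <<'E'
from h import *
w=cap('wrist');a=cap('scene');s=bot.read_state();print(s['moment'],s['force'],s['position'],np.round(s['joint_positions'],1))
o=[cv2.resize(w['color'][100:384,100:412],(440,400)),cv2.resize(a['color'][205:305,170:270],(360,400),interpolation=cv2.INTER_CUBIC)]
cv2.imwrite('pics/g.png',cv2.cvtColor(np.hstack(o),4))
E
```

```text
[0.21133107 0.44171913 0.05810737] [-1.85280264  1.48391354 16.83810223] [ 0.63173331 -0.02523298  0.11547792] [-12.4  38.1  86.5   0.   55.1 -31.2]
```

View pics/g.png

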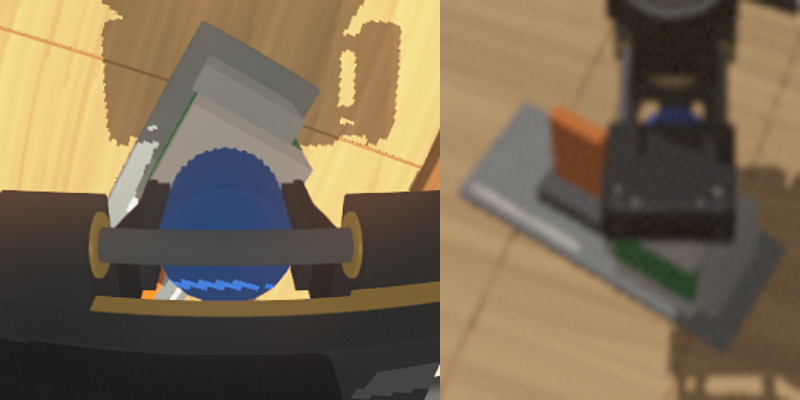

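The bottle stayed square to the clamp. The cap at (225,220) is between the fingers, though the rod hides its bar. I continue to about 66 degrees.

Call:
servo_tool --targets '[{"offset": [0, 0, 0], "dr": [0, 0, -4]}, {"offset": [0, 0, 0], "dr": [0, 0, -8]}, {"offset": [0, 0, 0], "dr": [0, 0, -12]}, {"offset": [0, 0, 0], "dr": [0, 0, -16]}, {"offset": [0, 0, 0], "dr": [0, 0, -20]}, {"offset": [0, 0, 0], "dr": [0, 0, -24]}, {"offset": [0, 0, 0], "dr": [0, 0, -28]}, {"offset": [0, 0, 0], "dr": [0, 0, -32]}, {"offset": [0, 0, 0], "dr": [0, 0, -36]}, {"offset": [0, 0, 0], "dr": [0, 0, -36]}, {"offset": [0, 0, 0], "dr": [0, 0, -36]}]'

```text
time_s: 13.08
position: [0.6316, -0.0251, 0.1155]
tcp_rot: [[-0.817, 0.577, 0.006], [0.577, 0.817, -0.0], [-0.005, 0.003, -1.0]]
force: [-1.8, 2.8, 16.4]
opening: 0.54
grasp_force: 30.1
```

Call:
servo_tool --targets '[{"offset": [0, 0, -0.003], "dr": [0, 0, 0]}, {"offset": [0, 0, -0.006], "dr": [0, 0, 0]}, {"offset": [0, 0, -0.009], "dr": [0, 0, 0]}, {"offset": [0, 0, -0.012], "dr": [0, 0, 0]}, {"offset": [0, 0, -0.014], "dr": [0, 0, 0]}, {"offset": [0, 0, -0.014], "dr": [0, 0, 0]}]'

```text
time_s: 13.58
position: [0.629, -0.0253, 0.1254]
tcp_rot: [[-0.816, 0.577, -0.001], [0.577, 0.816, -0.0], [0.001, -0.001, -1.0]]
force: [0.1, -0.4, 0.2]
opening: 0.536
grasp_force: 30.1
```

It's free: it rose above its locked height with no resistance. Now I lift straight up.

Call:
servo_tool --targets '[{"offset": [0, 0, -0.004], "dr": [0, 0, 0]}, {"offset": [0, 0, -0.008], "dr": [0, 0, 0]}, {"offset": [0, 0, -0.014], "dr": [0, 0, 0]}, {"offset": [0, 0, -0.021], "dr": [0, 0, 0]}, {"offset": [0, 0, -0.028], "dr": [0, 0, 0]}, {"offset": [0, 0, -0.035], "dr": [0, 0, 0]}, {"offset": [0, 0, -0.042], "dr": [0, 0, 0]}, {"offset": [0, 0, -0.049], "dr": [0, 0, 0]}, {"offset": [0, 0, -0.055], "dr": [0, 0, 0]}, {"offset": [0, 0, -0.055], "dr": [0, 0, 0]}, {"offset": [0, 0, -0.055], "dr": [0, 0, 0]}, {"offset": [0, 0, -0.055], "dr": [0, 0, 0]}]'

```text
time_s: 14.58
position: [0.6292, -0.0253, 0.1803]
tcp_rot: [[-0.816, 0.578, -0.001], [0.578, 0.816, 0.0], [0.001, -0.0, -1.0]]
force: [1.0, 1.2, -0.4]
opening: 0.539
grasp_force: 30.1
```

```bash
python3 - <<'E'
from h import *
b=cap('side');a=cap('scene');w=cap('wrist');s=bot.read_state();print(s['force'],s['position'],s['opening'],s['grasp_force'])
o=[cv2.resize(w['color'][:,70:442],(387,400)),cv2.resize(b['color'][125:245,265:385],(400,400),interpolation=cv2.INTER_CUBIC)]
cv2.imwrite('pics/h.png',cv2.cvtColor(np.hstack(o),4))
cv2.imwrite('pics/i.png',cv2.cvtColor(cv2.resize(a['color'],(800,600)),4))
E
```

```text
[-0.4901492   0.51314966 -0.64320146] [ 0.6290969  -0.02525334  0.17996309] 0.5347596605600047 30.05065620993264
```

View pics/h.png

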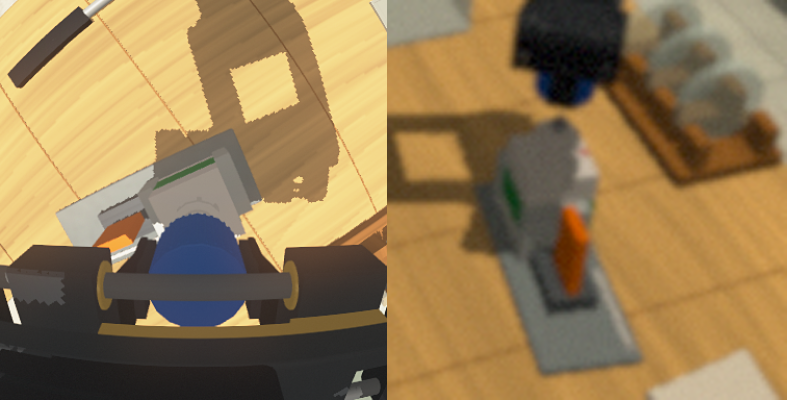

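View pics/i.png

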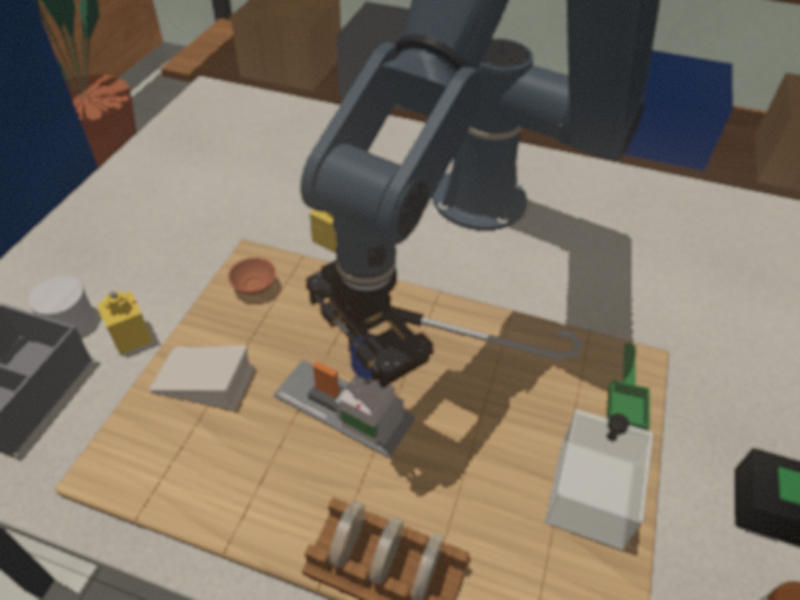

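The cap at side crop (565,85) is clear of the bottle's neck at (560,130). The bottle stands in the closed clamp, and the other things are where they were.

```bash
python3 -c "
from rig import ticket
print(ticket.hand_in())"
```

```text
the job is handed in; nothing more can be done
None
```

I closed the clamp on the bottle with a push of about 33 N, and handed the job in with the blue cap unlocked, lifted off and held level about 4 cm above the bottle, at about 15 s; no verdict came back.

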